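# Bring the yellow ramekin round and point it out

## Robot

A 6-joint arm with a two-finger parallel gripper is mounted at the origin on the work surface. World frame = base frame: x ahead of the robot, y to its left, z up, the work surface at z = 0. Lengths are in m, angles in rad, forces in N, time in s.
With the tool pointing down it reaches from about 0.35 to 0.975 m from the base axis. Payload 7.1 kg.
Tool frame: the origin (TCP) lies midway between the tips of the shut fingers; the grasp point (between the pads) lies 19 mm behind it; z points along the fingers, x is the direction in which the jaws open and shut, and the axes are right-handed (so a half turn about z gives the same grasp; the last joint's range is limited). The gripper opens to 88 mm and grips with 3 to 60 N. Pads are 20 mm wide; open, the fingers measure 115 mm over their backs; the gripper's body (75 mm by 178 mm) begins 61 mm behind the grasp point.
Start: joints at [-1.296, 0.423, 1.63, -0, 1.089, -0.019], TCP at [0.181, -0.598, 0.223] pointing down, gripper open.
Joint ranges: [-3, 3], [-0.9, 2.11], [0.09, 2.58], [-1.31, 4.45], [0.11, 2.69], [-2.54, 2.54]. Speed limits (rad/s): [2.39, 2.39, 3.01, 3.14, 3.14, 3.14].

## Interface

Orientations are given as a unit quaternion [w, x, y, z].
In Python, from station import move_pose, movel, movej, command_gripper, wait, inverse_kinematics, read_camera, camera_info, MotionError, job_done, get_time, get_joint_pos, get_qvel, get_effort, get_tcp_pos, get_ee_rot, get_ft_force, get_ft_torque, get_grip_width gives the robot as it stands. Calls block until the motion is done:
- move_pose(position, orientation): joint-space move of the TCP to a pose.
- movel(position, frame=None, v=0.15, until_force=None): straight line of the TCP; frame=None keeps the orientation; v is the mean speed in m/s. With until_force (N) it stops when the force on the tool has changed by that much, and returns True; else False.
- movej(angles): joint-space move.
- command_gripper(opening): opening from 0.0 (shut) to 1.0 (fully open); the grip force is fixed at half the most; returns when the fingers have stopped.
- wait(seconds).
- inverse_kinematics(position, orientation): joint angles nearest the present ones, or None.
- read_camera(name): name is "side" or "top" or "wrist"; returns the picture (480x640x3 uint8, red, green, blue); there is no depth.
- camera_info(name): a dict with "intrinsics" (3x3 intrinsics, pixels), "T" (4x4, takes a point from camera to world coordinates); the wrist camera has in their place "tool_from_camera" (4x4, takes a point from camera to tool coordinates, whose origin is the TCP and whose axes are the tool frame's). Camera axes: x right, y up, looking along -z (the intrinsics and any distortion apply to the point x, -y, -z); pixel columns grow to the right and rows downward; lengths in m; the calibration is good to about 2 mm. A picture is of the moment at which its call begins: read the wrist's pose just before it. camera_info takes no time and is no camera call.
A pose or a line that the arm cannot do raises MotionError and nothing moves.
- job_done(): hands the job in, once; it reports no verdict.
Readings, each from a call of its own:
- get_time(): time.
- get_joint_pos(): joint angles.
- get_qvel(): joint speeds.
- get_effort(): joint torques, N m.
- get_tcp_pos(): TCP position.
- get_ee_rot(): TCP orientation.
- get_ft_force(): force on the tool from outside, world axes, zero at the start.
- get_ft_torque(): the same for the moment, N m.
- get_grip_width(): opening from 0.0 (shut) to 1.0 (fully open).
Only numpy, scipy, OpenCV 4.12 (cv2) and the standard library are available. Lean on these libraries where they do the work, as an engineer would, in place of code of your own. Each camera call takes 0.05 s, during which the arm holds its last target. There are 200 camera calls.

## Task

Push the turntable round (its blue finger post is there for that) until the yellow ramekin stands at the front, in line with the red pointer on the foot, and take the fingers off it so that it is at rest. Then point the ramekin out: bring the fingertips to a few centimetres above the middle of its mouth, without touching it, and stay there for two seconds. Do not touch any of the dishes or the brownie tin, and push gently so that everything stays standing on the turntable.

Things in the scene. Friction and masses are not known exactly. Their poses are not given: they have to be found in the camera images.
- foot: Fixed foot of the turntable: a grey disc 230 mm across and 12 mm high, mostly hidden under the turntable. Origin on the turning axis, on the cupboard floor. A flat red pointer (6 mm high, 22 mm wide, round end 36 mm across) sticks out along the foot's own -x, which is the front, roughly towards the robot; it ends 208 mm from the axis.
- front_spot (a point): The spot where the ramekin must stand: on the line of the red pointer, 85 mm from the turning axis, at the height of the turntable's upper face (22 mm above the cupboard floor). Fixed to the foot.
- turntable: White plastic turntable, 290 mm across and 10 mm thick, upper face 22 mm above the cupboard floor. Origin on the turning axis at its underside; z is the axis (up). It turns freely either way, more than half a turn, needs about 0.5 to 1 N at the post, and stays where it is left. A small ear on its edge carries the blue finger post. The dishes stand loose on it and ride round with it.
- post_top (a point): Middle of the top of the blue finger post: an upright round peg 18 mm across and 45 mm tall above the turntable's upper face (top 67 mm above the cupboard floor), 160 mm from the turning axis. It starts on the robot's right-hand side (-y) of the turntable. Push it sideways, along its circle, from either side.
- ramekin: Yellow ceramic ramekin, round and open-topped, 76 mm across and 45 mm tall, about 0.2 kg. Origin at the centre of its underside. Starts loose on the turntable, upright, 85 mm from the axis, about 0.5 to 0.95 rad to one side or the other of the red pointer.
- ramekin_mouth (a point): Centre of the ramekin's mouth, level with its rim, 45 mm above its underside.
- cups: Nested stainless measuring cups, 72 mm across and about 45 mm tall, with three thin handles that reach 90 mm from the centre of the cups along own +x and are joined by a wire ring. Origin at the centre of the underside of the cups. Loose on the turntable; bystander.
- pie_dish: Small clear glass pie dish, round, 116 mm across the rim and 32 mm tall. Origin at the centre of its underside. Loose at the back of the turntable; bystander.
- tin: Square brownie tin with a closed sliding cover, 156 x 150 mm and 50 mm tall, loose on the cupboard floor to the left of the turntable. Origin at the centre of its underside; bystander.
There are look-alikes about, which are no part of the job. What is meant by the ramekin is not pink or purple, and is the smaller of those in its own colour.

How it is judged:
By the outcome, as a careful person would: the job done as asked, in the order asked, and still so for the second after the job is handed in, with the robot touching nothing.
It also fails if it takes over 51 s, if anything falls off the work surface, if the arm or the gripper's body presses on something with over 40 N, if the wrist force passes 120 N, or if a joint passes its speed limit or range.

## Working session

There is one attempt and no reset: what is moved stays moved. The work goes in short steps, each a Python script; the robot and the scene stay as the last script left them, time stands still between calls to the robot, and variables do not carry over. Pictures are saved under pics/ and viewed, about 8 in all and at most 12, crops included, and the job is handed in when it is done.

```bash
mkdir -p pics; cat > h.py <<'E'
import numpy as np, cv2
from station import *
def save(n,im): cv2.imwrite('pics/'+n,cv2.cvtColor(im,cv2.COLOR_RGB2BGR))
def cam(name):
    c=camera_info(name); return np.array(c['intrinsics']),np.array(c['T']),c
def ray(name,u,v,z):
    K,T,_=cam(name); d=np.linalg.inv(K)@[u,v,1]; d=T[:3,:3]@[d[0],-d[1],-d[2]]; o=T[:3,3]
    return o+d*(z-o[2])/d[2]
def proj(name,p):
    K,T,_=cam(name); q=np.linalg.inv(T)@np.r_[p,1]; w=K@[q[0],-q[1],-q[2]]; return w[:2]/w[2]
E
python3 - <<'E'
from h import *
for n in('top','side'):
    save(n+'0.png',read_camera(n)); c=camera_info(n); print(n,c)
print(get_time(),get_ee_rot(),get_tcp_pos())
E
```

```text
top {'intrinsics': array([[595.77518597,   0.        , 320.67178327],
       [  0.        , 595.77518597, 232.31196631],
       [  0.        ,   0.        ,   1.        ]]), 'T': array([[-0.02378875,  0.99348874, -0.1114191 ,  0.30446501],
       [-0.99951864, -0.02141572,  0.02244691,  0.13310843],
       [ 0.01991463,  0.11189945,  0.99351996,  1.26662453],
       [ 0.        ,  0.        ,  0.        ,  1.        ]])}
side {'intrinsics': array([[462.28522327,   0.        , 317.07070397],
       [  0.        , 462.28522327, 241.46697021],
       [  0.        ,   0.        ,   1.        ]]), 'T': array([[ 0.96152099,  0.10953391, -0.2519518 ,  0.24370844],
       [-0.27358988,  0.4652772 , -0.84182285, -0.59969587],
       [ 0.02501927,  0.8783618 ,  0.47734116,  0.49671989],
       [ 0.        ,  0.        ,  0.        ,  1.        ]])}
0.1 [-4.21349101e-04  8.02977688e-01 -5.96008704e-01 -5.28849384e-04] [ 0.18085641 -0.59773652  0.22200703]
```

View pics/top0.png

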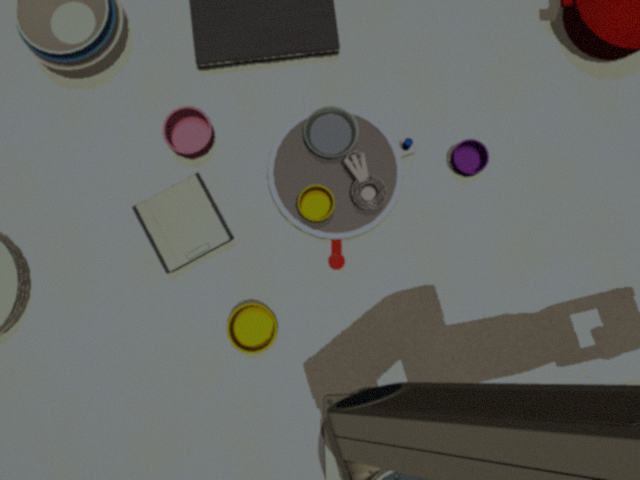

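View pics/side0.png

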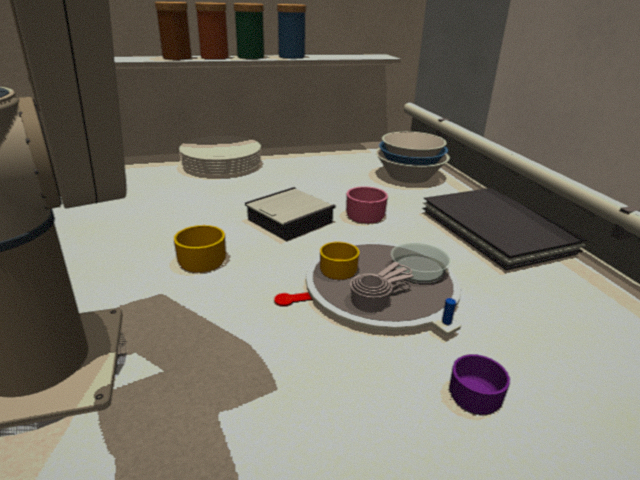

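Top view: turntable centred near (335,172), post at (407,143), pointer tip at (336,261), the small yellow ramekin at (316,203). The large yellow one at (252,327) is a look-alike, and a purple bowl at (468,157) stands near the post. The ramekin is left of the pointer, so the post has to be pushed away from the robot (+x, anticlockwise).

```bash
cat >> h.py <<'E'
def blob(im,lo,hi,near,box=70):
    hsv=cv2.cvtColor(im,cv2.COLOR_RGB2HSV); m=cv2.inRange(hsv,lo,hi)
    n,l,s,c=cv2.connectedComponentsWithStats(m)
    k=[i for i in range(1,n) if s[i,4]>15 and np.hypot(*(c[i]-near))<box]
    if not k: return None
    i=max(k,key=lambda i:s[i,4]); pts=np.argwhere(l==i)[:,::-1].astype(np.int32)
    return c[i],s[i],pts
def rim(im,near,z=.067):
    "ramekin mouth centre: hull of yellow, upper rim circle fit by rays on rim plane"
    c,s,p=blob(im,(20,120,60),(35,255,255),near)
    return p
def measure(im,near,pn):
    p=rim(im,near); h=cv2.convexHull(p)[:,0]; e=cv2.minEnclosingCircle(h)
    r=ray('top',*e[0],.067)[:2]
    b=blob(im,(100,120,40),(130,255,255),pn)
    post=ray('top',*b[0],.055)[:2] if b else None
    return r,post,e,b and b[1]
E
python3 - <<'E'
from h import *
im=cv2.cvtColor(cv2.imread('pics/top0.png'),cv2.COLOR_BGR2RGB)
print(measure(im,(316,203),(407,143)))
hsv=cv2.cvtColor(im,cv2.COLOR_RGB2HSV)
# pointer
c,s,p=blob(im,(0,180,100),(8,255,255),(336,255)); print('ptr',c,s)
tip=p[p[:,1]>p[:,1].max()-16]; ec=cv2.minEnclosingCircle(tip)
w=ray('top',*ec[0],.006); print('ptr round centre',ec,w)
# turntable edge: ear-free bright rim; fit ellipse
g=cv2.cvtColor(im,cv2.COLOR_RGB2GRAY)
print([ (x,g[180,x],hsv[180,x].tolist()) for x in list(range(258,282,2))+list(range(390,408,2))])
E
python3 -c "
import cv2
im=cv2.imread('pics/top0.png')[90:280,235:505]
cv2.imwrite('pics/crop0.png',cv2.resize(im,None,fx=2.9,fy=2.9,interpolation=cv2.INTER_CUBIC))"
```

```text
(array([0.49961349, 0.11494915]), array([ 0.62594559, -0.08097977]), ((315.57684326171875, 202.85235595703125), 18.97216796875), array([404, 139,   8,   8,  43], dtype=int32))
ptr [336.20472441 255.62204724] [330 240  14  29 254]
ptr round centre ((336.0, 260.23333740234375), 7.830875873565674) [0.38559768 0.07355446 0.006     ]
[(258, np.uint8(125), [95, 12, 127]), (260, np.uint8(122), [94, 14, 125]), (262, np.uint8(123), [107, 18, 129]), (264, np.uint8(121), [90, 12, 123]), (266, np.uint8(121), [75, 16, 124]), (268, np.uint8(114), [60, 9, 116]), (270, np.uint8(120), [105, 20, 126]), (272, np.uint8(124), [109, 16, 129]), (274, np.uint8(97), [105, 5, 98]), (276, np.uint8(79), [15, 31, 83]), (278, np.uint8(78), [13, 28, 82]), (280, np.uint8(79), [20, 28, 82]), (390, np.uint8(80), [23, 25, 82]), (392, np.uint8(79), [19, 34, 83]), (394, np.uint8(78), [17, 28, 81]), (396, np.uint8(101), [110, 7, 103]), (398, np.uint8(120), [107, 18, 126]), (400, np.uint8(123), [100, 24, 129]), (402, np.uint8(118), [86, 15, 120]), (404, np.uint8(122), [84, 10, 124]), (406, np.uint8(125), [70, 12, 127])]
```

View pics/crop0.png

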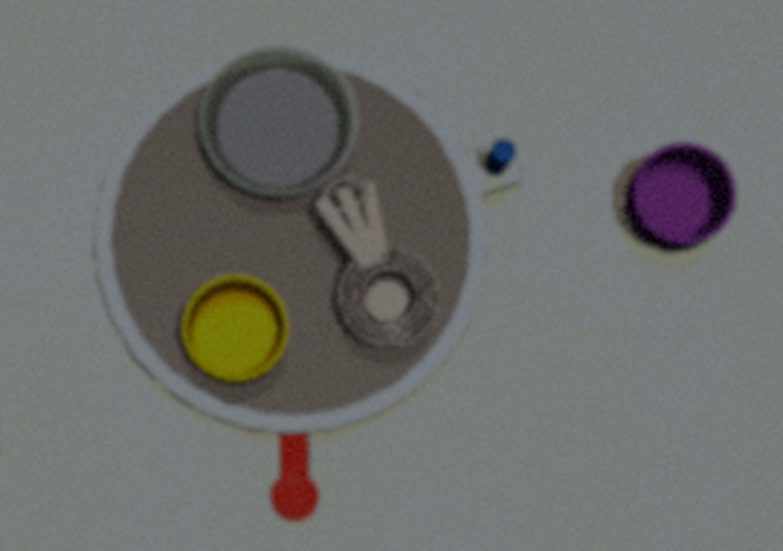

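The crop shows the brown mat as a clean circle, with the ramekin at front-left, the cups at front-right and the post clear of everything. I'll fit the mat's edge to get the axis.

```bash
python3 - <<'E'
from h import *
from scipy.optimize import least_squares
im=cv2.cvtColor(cv2.imread('pics/top0.png'),cv2.COLOR_BGR2RGB)
g=cv2.GaussianBlur(cv2.cvtColor(im,cv2.COLOR_RGB2GRAY),(0,0),1).astype(float)
c0=ray('top',335,176,.022)[:2]; P=[]
for a in np.arange(0,2*np.pi,.05):
    rs=np.arange(.11,.145,.0005); v=[]
    for r in rs:
        u=proj('top',[*(c0+r*np.array([np.cos(a),np.sin(a)])),.022]); v.append(g[int(round(u[1])),int(round(u[0]))])
    v=np.array(v)
    if v[:10].max()>90: continue
    k=np.argmax(v>100)
    if k: P.append(c0+rs[k]*np.array([np.cos(a),np.sin(a)]))
P=np.array(P)
f=least_squares(lambda q:np.hypot(*(P-q[:2]).T)-q[2],[*c0,.135],loss='soft_l1',f_scale=.002).x
print('axis',f,len(P))
ax=f[:2]
(r,post,e,_)=measure(im,(316,203),(407,143)); ptr=np.array([.38560,.07355])
for n,p in('ram',r),('post',post),('ptr',ptr):
    d=p-ax; print(n,np.hypot(*d),np.degrees(np.arctan2(d[1],d[0])))
pur=blob(im,(135,80,30),(165,255,255),(468,157)); print('purple',ray('top',*pur[0],.03),pur[1])
E
```

```text
Traceback (most recent call last):
  File "h.py", line 10, in proj
    K,T,_=cam(name); q=np.linalg.inv(T)@np.r_[p,1]; w=K@[q[0],-q[1],-q[2]]; return w[:2]/w[2]
          ~~~^^^^^^
  File "h.py", line 5, in cam
    c=camera_info(name); return np.array(c['intrinsics']),np.array(c['T']),c
ValueError: time passes only in moves, steps and waits
```

```bash
sed -i 's/^def cam(name):/import functools\n@functools.lru_cache\ndef cam(name):/' h.py; cat > axis.py <<'E'
from h import *
from scipy.optimize import least_squares
im=cv2.cvtColor(cv2.imread('pics/top0.png'),cv2.COLOR_BGR2RGB)
g=cv2.GaussianBlur(cv2.cvtColor(im,cv2.COLOR_RGB2GRAY),(0,0),1).astype(float)
c0=ray('top',335,176,.022)[:2]; P=[]
for a in np.arange(0,2*np.pi,.05):
    rs=np.arange(.11,.145,.0005); v=[]
    for r in rs:
        u=proj('top',[*(c0+r*np.array([np.cos(a),np.sin(a)])),.022]); v.append(g[int(round(u[1])),int(round(u[0]))])
    v=np.array(v)
    if v[:10].max()>90: continue
    k=np.argmax(v>100)
    if k: P.append(c0+rs[k]*np.array([np.cos(a),np.sin(a)]))
P=np.array(P)
f=least_squares(lambda q:np.hypot(*(P-q[:2]).T)-q[2],[*c0,.135],loss='soft_l1',f_scale=.002).x
print('axis',f,len(P))
ax=f[:2]
(r,post,e,_)=measure(im,(316,203),(407,143)); ptr=np.array([.38560,.07355])
for n,p in('ram',r),('post',post),('ptr',ptr):
    d=p-ax; print(n,p,np.hypot(*d),np.degrees(np.arctan2(d[1],d[0])))
pur=blob(im,(135,80,30),(165,255,255),(468,157)); print('purple',ray('top',*pur[0],.03),pur[1])
print(get_time())
E
python3 axis.py
```

```text
axis [0.57444957 0.0715973  0.13168703] 115
ram [0.49961349 0.11494915] 0.08648595806911195 149.91668108694432
post [ 0.62594559 -0.08097977] 0.16103292694496174 -71.35003727625855
ptr [0.3856  0.07355] 0.18885966406068808 179.40758498750895
purple [ 0.59645605 -0.21322639  0.03      ] [452 140  36  35 832]
0.1
```

```bash
cat >> h.py <<'E'
AX=np.array([.57445,.0716])
yaw=np.radians(-57); Q=[0,np.cos(yaw/2),np.sin(yaw/2),0]
def at(deg,r=.16,z=.04):
    a=np.radians(deg); return [AX[0]+r*np.cos(a),AX[1]+r*np.sin(a),z]
def sweep(a,b,v=.05,step=4):
    n=max(1,int(np.ceil(abs(b-a)/step)))
    for t in np.linspace(a,b,n+1)[1:]: movel(at(t),v=v)
E
python3 - <<'E'
from h import *
command_gripper(0.0)
move_pose(at(-87,z=.2),Q); print(get_time())
movel(at(-87),v=.12,until_force=8); print(get_tcp_pos(),get_time())
f0=np.array(get_ft_force())
sweep(-87,-54); print(get_tcp_pos(),get_time(),np.array(get_ft_force())-f0)
im=read_camera('top'); save('top1.png',im); 
try:
  m=measure(im,(328,205),(400,125)); print(m)
  for p in m[:2]:
    d=p-AX; print(np.hypot(*d),np.degrees(np.arctan2(d[1],d[0])))
except Exception as e: print(e)
E
```

```text
3.7583
[ 0.58340538 -0.0882733   0.04072551] 5.2417
[ 0.66891037 -0.05761315  0.04004496] 8.4667 [ 1.47459796  0.16720945 -0.16966923]
(array([0.49401419, 0.10810243]), None, ((319.0, 205.5), 10.688879013061523), None)
0.08833089658266534 155.59106706686862
unsupported operand type(s) for -: 'NoneType' and 'float'
```

View pics/top1.png

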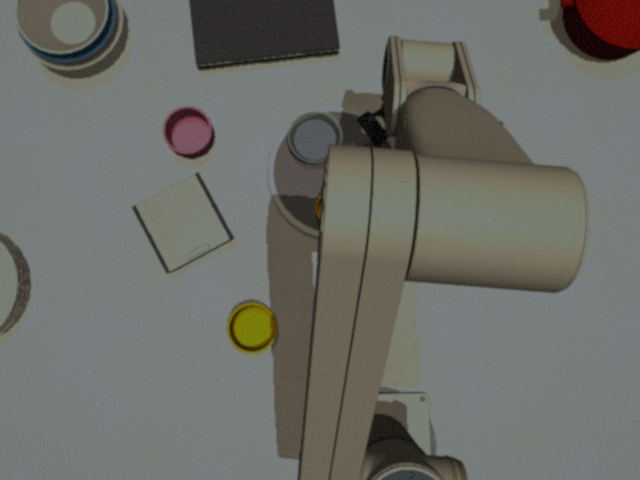

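The table has turned, but the arm hides the ramekin from the top camera (only its left edge shows, near (318,207)). I'll try the side camera.

```bash
python3 - <<'E'
from h import *
im=read_camera('side'); save('side1.png',im)
E
```

```text
(no output)
```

View pics/side1.png

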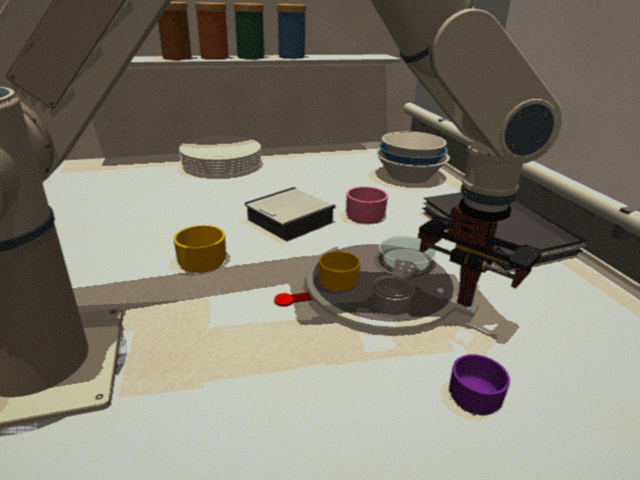

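```bash
cat >> h.py <<'E'
def side_angle(im,near=(340,265),corr=np.zeros(2)):
    c,s,p=blob(im,(15,120,60),(35,255,255),near,40)
    x,y,w,h=s[:4]
    q=ray('side',x+(w-1)/2,y+(h-1)/2,.0445)[:2]+corr; d=q-AX
    return q,np.hypot(*d),np.degrees(np.arctan2(d[1],d[0])),s
E
python3 - <<'E'
from h import *
for n in('side0','side1'):
    im=cv2.cvtColor(cv2.imread(f'pics/{n}.png'),cv2.COLOR_BGR2RGB)
    r=side_angle(im); print(r)
    if n=='side0': corr=np.array([.49961,.11495])-r[0]; print(corr)
print(side_angle(im,corr=corr))
E
```

```text
(array([0.50331667, 0.1147877 ]), np.float64(0.083217359642675), np.float64(148.73649819587425), array([ 320,  242,   40,   38, 1283], dtype=int32))
[-0.00370667  0.0001623 ]
(array([0.4896795 , 0.07946081]), np.float64(0.0851341896952441), np.float64(174.7020873680637), array([ 318,  251,   42,   41, 1433], dtype=int32))
(array([0.48597283, 0.0796231 ]), np.float64(0.08884019079252146), np.float64(174.8185945037325), array([ 318,  251,   42,   41, 1433], dtype=int32))
```

```bash
python3 - <<'E'
from h import *
corr=np.array([-.0037,.0002])
sweep(-54,-49.6,v=.03)
print(side_angle(read_camera('side'),corr=corr)[:3])
sweep(-49.6,-62,v=.08,step=7)
movel(at(-62,z=.16),v=.15)
move_pose([.35,-.45,.2],Q); print(get_time())
im=read_camera('top'); save('top2.png',im)
m=measure(im,(335,210),(395,125)); print(m)
for p in m[:2]:
    if p is not None: d=p-AX; print(np.hypot(*d),np.degrees(np.arctan2(d[1],d[0])))
print(side_angle(read_camera('side'),corr=corr)[:3],get_time())
E
```

```text
(array([0.4861517 , 0.07433604]), np.float64(0.08834068469848874), np.float64(178.22518240377673))
12.7833
(array([0.48873344, 0.07333806]), array([ 0.69473405, -0.03575946]), ((336.11834716796875, 207.71405029296875), 18.99812126159668), array([382, 107,   7,   8,  43], dtype=int32))
0.08573418421924325 178.83838442632577
0.16122749910010264 -41.750488847068894
(array([0.48812442, 0.07737427]), np.float64(0.08651848495335689), np.float64(176.17321997416198)) 12.8833
```

View pics/top2.png

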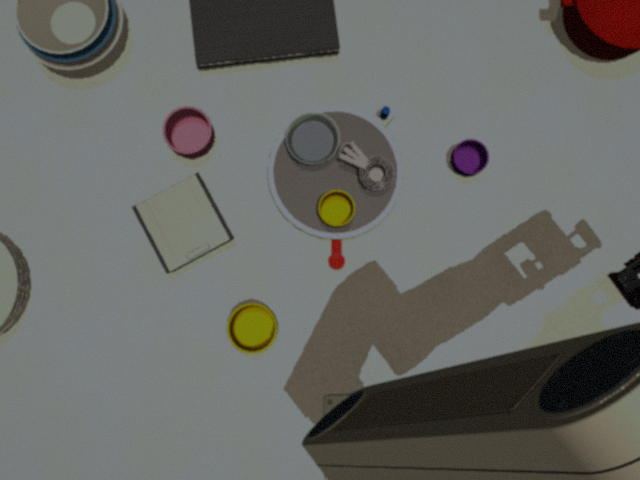

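Top view: the ramekin at (336,208) is in line with the pointer at (336,261), about 0.6° (1 mm) off. The post has turned 29.6° as planned, and all the dishes are standing. Now I'll point it out.

```bash
python3 - <<'E'
from h import *
t=[.4887,.0733]
move_pose([*t,.22],Q); movel([*t,.1],v=.1)
print(get_tcp_pos(),get_time(),get_ft_force())
wait(2.6); print(get_tcp_pos(),np.abs(get_qvel()).max(),get_time())
save('side2.png',read_camera('side'))
E
```

```text
[0.48914035 0.0733544  0.10052679] 16.1917 [-1.23100867e-04 -1.70927366e-01  2.40257579e-01]
[0.48871208 0.0732966  0.10001561] 0.0016084524666074985 18.7917
```

View pics/side2.png

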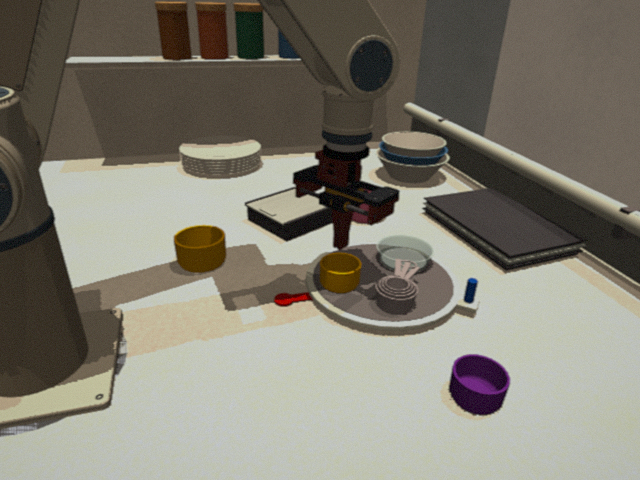

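The fingertips, at (342,248), hover just above the ramekin's mouth, centred near (340,259). Nothing is touching and every dish is upright, so I'll hand in.

```bash
python3 -c "
from station import *
job_done(); print(get_time())"
```

```text
the job is handed in; nothing more can be done
the job is handed in; nothing more can be done
```

I pushed the post anticlockwise by about 29.6° with the shut fingers and took them off it. I then held the fingertips about 33 mm above the middle of the ramekin's mouth for 2.6 s and handed the job in while still hovering there, about 19 s into the 51 s allowed.

- **Alignment:** the last top view, taken before pointing, put the ramekin 0.6° (about 1 mm) from the pointer line and 86 mm from the axis.
- **Contact:** the change in wrist force while pushing was about 1.5 N, read at the end of the main sweep. The last side view showed the dishes upright and the fingers clear of everything.
- **Disagreement:** the side-camera estimate was 176.2° against the top camera's 178.8° (the pointer is at 179.4°), so about 5 mm off the line. I trusted the top view, because the side reading had shifted between 178.2° and 176.2°. I took that to be changing shadow, but the last push and the finger's withdrawal came between those two readings and I did not check the cause.

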